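Set the lip-truing plug in a flask shell and poise its load ring over the stem

ROBOT

A 7-joint arm with a two-finger parallel gripper is mounted at the origin on a cart in front of the work surface, level with it; the furniture and walls round the work are solid. World frame = base frame: x ahead of the robot, y to its left, z up, the work surface at z = 0. Lengths are in m, angles in rad, forces in N, time in s.
With the tool pointing down it reaches from about 0.4 to 0.875 m from the base axis. Payload 6.5 kg.
Tool frame: the origin (TCP) lies at the very end of the fingers, on their centre line; the grasp point (between the pads) lies 19 mm behind it; z points along the fingers, y is the line along which they close (so a half turn about z gives the same grasp; the last joint's range is limited). The gripper opens to 85 mm and grips with 20 to 120 N. Pads are 22 mm wide; open, the fingers measure 114 mm over their backs; the gripper's body (76 mm by 85 mm) begins 54 mm behind the grasp point. The pads swing forward as they close: fully open they stand 13 mm farther back than shut.
Start: joints at [1.131, 0.536, -0.004, 1.538, 0.003, 1.067, -0.071], TCP at [0.237, -0.605, 0.231] pointing down, gripper open.
Joint ranges: [-2.7, 2.7], [-0.37, 2.16], [-1.27, 1.26], [0.24, 2.4], [-1.31, 4.45], [0.19, 1.91], [-2.76, 2.76]. Speed limits (rad/s): [2.39, 2.39, 3.14, 3.14, 3.14, 3.14, 3.14].

INTERFACE

Orientations are given as a unit quaternion [x, y, z, w].
In Python, from cell import manip, jaws, capture, camera_params, ticket gives the robot as it stands. Calls block until the motion is done:
- manip.movep(position, orientation): joint-space move of the TCP to a pose.
- manip.move_straight(position, rate=0.15, ori=None): straight line of the TCP; ori=None keeps the orientation; rate is the mean speed in m/s.
- manip.move_j(angles): joint-space move.
- jaws.move_gripper(opening): finger opening in m; the grip force is fixed at half the most; returns when the fingers have stopped.
- manip.wait(seconds).
- manip.inverse_kinematics(position, orientation): joint angles nearest the present ones, or None.
- manip.read_state(): the state.
- capture(name): name is "scene" or "top" or "wrist"; returns the picture (384x512x3 uint8, red, green, blue); there is no depth.
- camera_params(name): a dict with "K" (3x3 intrinsics, pixels), "world_to_cam" (4x4, takes a point from world to camera coordinates). Camera axes: x right, y down, z forward; pixel columns grow to the right and rows downward; lengths in m; the calibration is good to about 2 mm. A picture is of the moment at which its call begins: read the wrist's pose just before it. camera_params takes no time and is no camera call; for the wrist camera it gives the pose at the moment of the call.
A pose or a line that the arm cannot do raises manip.MotionError and nothing moves.
- ticket.sign_off(): hands the job in; it is judged then, once.
The state is a dict: "clock": time; "joint_pos": joint angles; "qd": joint speeds; "joint_torque": joint torques, N m; "tcp_pos": TCP position; "eef_rot": TCP orientation; "force": force on the tool from outside, world axes, zero at the start; "torque": the same for the moment, N m; "gripper_width": finger opening in m; "grasp_force": force on a finger pad.
Only numpy, scipy, OpenCV 4.12 (cv2) and the standard library are available. Lean on these libraries where they do the work, as an engineer would, in place of code of your own. Each camera call takes 0.05 s, during which the arm holds its last target. There are 200 camera calls.

TASK

The conical steel flask shell in the nest is to have its lip trued. Set the brass plug from the wooden stand taper-down into the shell's neck, with its shoulder flat on the lip, and let go of it; then fetch the small dark ring, bring it down over the plug's stem and finish while still holding it there: level, centred round the stem and hovering about 5 mm above the plug's shoulder, touching neither plug nor shell, so that I can check the gap before it is let down. Leave the shell standing in its nest and do not shift the other things on the bench.

Things in the scene. Friction and masses are not known exactly. Their poses are not given: they have to be found in the camera images.
- nest: Locating nest bolted to the bench: dark square plate 104 x 104 x 10 mm with four bolt heads 6 mm high and a steel cup, 86 mm across, its rim 23 mm above the bench. Origin at the centre of its underside, on the bench; z up. The shell stands on the cup's floor, 12 mm above the bench.
- shell: Raw stainless flask shell, conical, open at the top, standing loose in the nest: foot 71 mm across, 111 mm high, neck 40 mm outside and 37 mm inside across, wider inside below the neck. Origin at the centre of its underside, z up. Weight about 0.3 kg.
- shell_lip (a point): Centre of the mouth of the shell's neck, at the level of the lip (111 mm above the shell's origin, 123 mm above the bench).
- stand: Fixed wooden block 64 (x) x 92 (y) x 30 mm high with one 41 mm bore, in which the plug hangs by its shoulder, and two empty 11 mm bores. Origin at the centre of its underside; z up. Its yaw varies.
- plug: Loose brass plug, 74 mm long, 0.24 kg, upright in the stand. Origin at the centre of its lower tip, z up along its axis. From below: taper 21 mm across growing to 33 mm at height 26 mm; flange (shoulder) 46 mm across from 26 to 33 mm; stem 14 mm across from 33 to 74 mm. The flange's underside rests on the stand, later on the shell's lip; the taper enters with 2 mm play all round. Grip the stem.
- plug_shoulder (a point): Point on the plug's axis at the top face of its flange (33 mm above the plug's origin), where the stem begins; the stem rises 41 mm above it.
- dark_ring: Loose dark steel die ring, the load ring: 60 mm outside, 16 mm high, bore 22 mm clear, 0.3 kg, lying flat on the bench. Origin at the centre of its underside, z up along its bore. Grip it across the outside.
- pale_ring: Another, pale grey die ring, bystander: 68 mm outside, 22 mm high, bore 37 mm. It lies at one of two places, the dark ring at the other. Origin at the centre of its underside.
- bin: Bystander: loose open red parts bin with screws, 150 (x) x 100 (y) x 54 mm high, between the rings and the nest. Origin at the centre of its underside.
- tall_shell_1: Bystander: tall stainless flask shell behind the nest, 69 mm across, 205 mm high, loose. Origin at the centre of its underside.
- tall_shell_2: Bystander: a second tall stainless flask shell like the first, loose. Origin at the centre of its underside.
Things that resemble listed ones, but are neither listed nor needed, are in the scene too. Leave any orange look-alike of the dark_ring alone.

How it is judged:
By the outcome, as a careful person would: the job done as asked, in the order asked, and still so for the second after the job is handed in, while the arm keeps its last pose, push and grip.
It also fails if it takes over 72 s, if anything falls off the work surface, if the arm or the gripper's body presses on something with over 40 N, if the wrist force passes 120 N, or if a joint passes its speed limit or range.

## Working session

There is one attempt and no reset: what is moved stays moved. The work goes in short steps, each a Python script; the robot and the scene stay as the last script left them, time stands still between calls to the robot, and variables do not carry over. Pictures are saved under pics/ and viewed, at most 10 in all, crops included, and the job is handed in when it is done.

```bash
ls; mkdir -p pics; python3 - <<'E'
from cell import manip,jaws,capture,camera_params,ticket
import cv2,numpy as np
for n in("scene","top"):
    im=capture(n); cv2.imwrite(f"pics/{n}0.png",cv2.resize(im[:,:,::-1],(800,600),interpolation=cv2.INTER_CUBIC)); cv2.imwrite(f"pics/{n}0_raw.png",im[:,:,::-1])
    p=camera_params(n); print(n,np.round(p["K"],1).tolist(),np.round(p["world_to_cam"],3).tolist())
s=manip.read_state(); print({k:np.round(v,3).tolist() for k,v in s.items()})
E
```

```text
pics
scene [[360.5, 0.0, 255.1], [0.0, 360.5, 194.6], [0.0, 0.0, 1.0]] [[-0.783, -0.622, 0.02, 0.311], [-0.481, 0.585, -0.653, 0.485], [0.394, -0.52, -0.757, 0.69], [0.0, 0.0, 0.0, 1.0]]
top [[399.2, 0.0, 248.8], [0.0, 399.2, 193.3], [0.0, 0.0, 1.0]] [[0.003, -1.0, -0.023, -0.233], [-0.996, -0.0, -0.092, 0.596], [0.091, 0.023, -0.996, 1.175], [0.0, 0.0, 0.0, 1.0]]
{'clock': 0.1, 'joint_pos': [1.131, 0.537, -0.004, 1.539, 0.003, 1.067, -0.071], 'qd': [-0.001, -0.002, -0.001, -0.003, 0.0, 0.001, -0.001], 'joint_torque': [0.003, -58.457, 1.052, -25.977, 0.013, 0.005, 0.0], 'tcp_pos': [0.237, -0.605, 0.23], 'eef_rot': [0.983, 0.186, -0.0, -0.001], 'force': [0.127, 0.185, 0.717], 'torque': [-0.03, 0.001, 0.019], 'grasp_force': 0.0, 'gripper_width': 0.085}
```

View pics/top0.png

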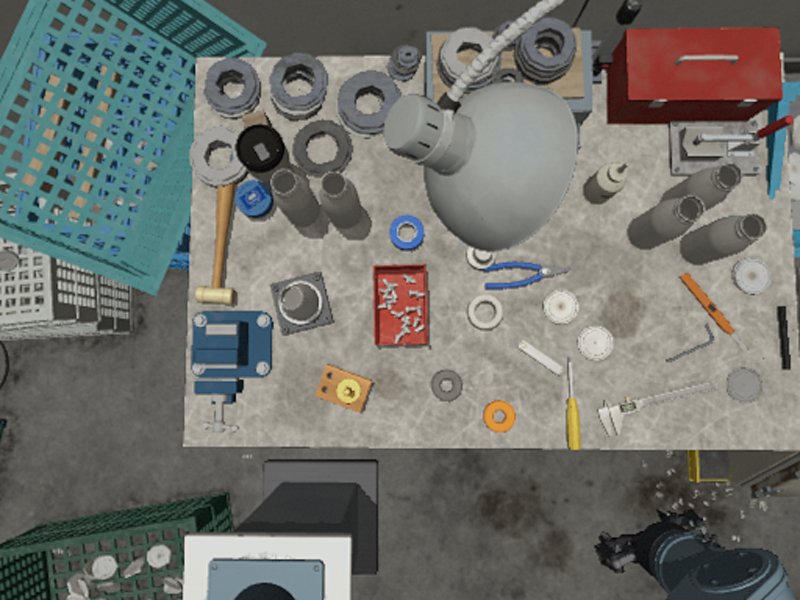

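View pics/scene0.png

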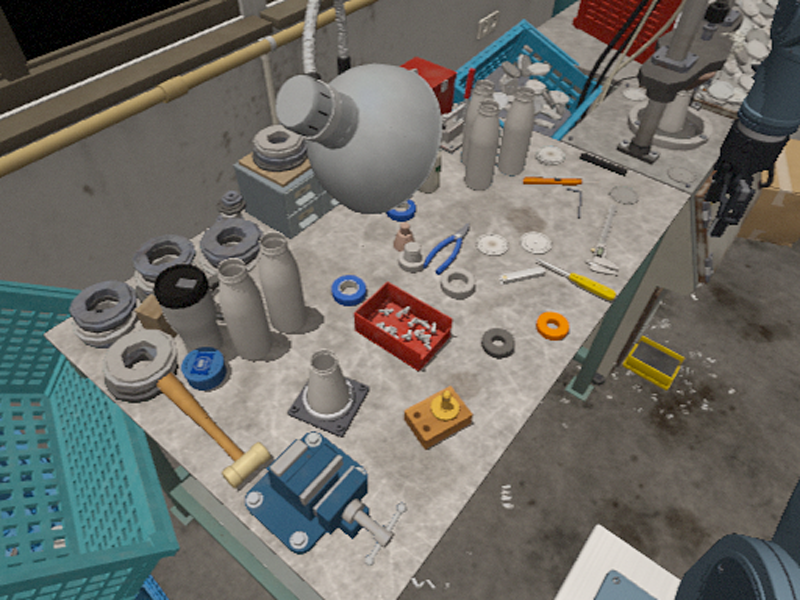

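The top view shows the nest and shell at (300,302), and the stand at (346,388) with the plug stem at about (347,391). The bin is at (401,306).

These could be taken for the dark ring:
- dark grey ring at (446,385)
- pale ring at (486,311)
- orange look-alike at (499,416)
- blue ring at (406,232)
- disc at (744,384)

I choose (446,385) and will check it in a close crop.

```bash
cat > h.py <<'E'
import numpy as np,cv2
from cell import manip,jaws,capture,camera_params,ticket
def ray(n,uv,z,P=None):
    P=P or camera_params(n); T=np.array(P["world_to_cam"]);R,t=T[:3,:3],T[:3,3]
    d=R.T@np.linalg.inv(P["K"])@np.array([uv[0],uv[1],1.]); c=-R.T@t
    return c+d*(z-c[2])/d[2]
def proj(n,X,P=None):
    P=P or camera_params(n); X=np.atleast_2d(X); T=np.array(P["world_to_cam"])
    q=(np.c_[X,np.ones(len(X))]@T.T)[:,:3]@np.array(P["K"]).T
    return q[:,:2]/q[:,2:]
def circ(c,r,n=48):
    a=np.linspace(0,2*np.pi,n); return np.c_[c[0]+r*np.cos(a),c[1]+r*np.sin(a),np.full(n,c[2])]
E
python3 - <<'E'
from h import *
s=0.64
for nm,pt,ps,z in [("ring",(446,385),(498,343),.016),("stemtop",(347,391),(446,393),.078),("lip",(296,296),(325,358),.123),("bin",(401,306),(403,325),.03),("pale",(486,311),(458,283),.02)]:
    print(nm,ray("top",np.array(pt)*s,z).round(3),ray("scene",np.array(ps)*s,z).round(3))
t=cv2.imread("pics/top0_raw.png");c=cv2.imread("pics/scene0_raw.png")
def crop(im,x,y,w=50): return cv2.resize(im[y:y+w,x:x+w],(266,266),interpolation=cv2.INTER_CUBIC)
out=np.vstack([np.hstack([crop(t,168,168),crop(t,197,223),crop(t,260,222)]),np.hstack([crop(c,183,221),crop(c,258,240),crop(c,294,195)])])
cv2.imwrite("pics/m.png",out)
E
```

```text
ring [ 0.438 -0.342  0.016] [ 0.433 -0.334  0.016]
stemtop [ 0.429 -0.158  0.078] [ 0.427 -0.153  0.078]
lip [ 0.598 -0.07   0.123] [ 0.594 -0.061  0.123]
bin [ 0.588 -0.256  0.03 ] [ 0.585 -0.248  0.03 ]
pale [ 0.579 -0.419  0.02 ] [ 0.572 -0.407  0.02 ]
```

View pics/m.png

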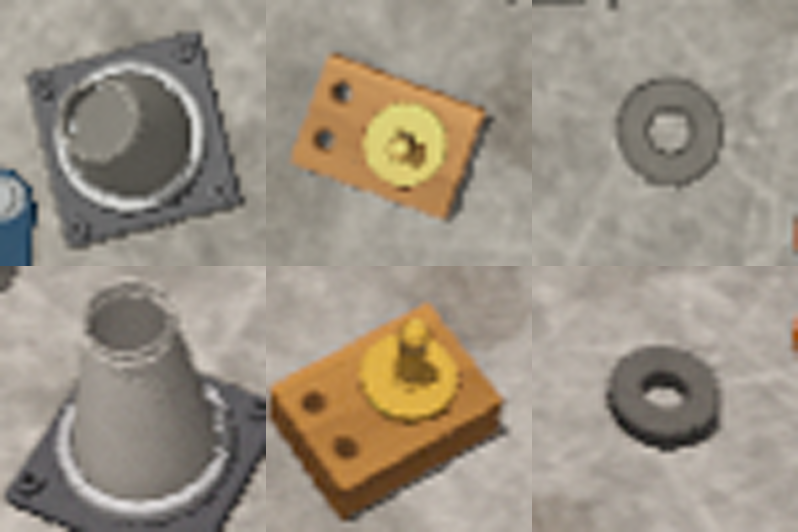

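The crop confirms the dark grey ring has a small bore (about 22/60), so it is the dark_ring. The pale ring at (486,311) has a wider bore and the other one is orange. In the top crop, the lip centre is at about (102,120), the flange at (404,145) and the ring at (669,131). I'll refine these and check them with the wrist camera from above.

```bash
python3 - <<'E'
from h import *
k=266/50
def r(o,u,v): return (o[0]+(u+.5)/k-.5,o[1]+(v+.5)/k-.5)
for nm,a,b,z in [("lip",r((168,168),102,120),r((183,221),130,56),.123),("flange",r((197,223),138,145),r((258,240),143,108),.037),("stemtop",r((197,223),134,147),r((258,240),149,64),.078),("ring",r((260,222),137,131),r((294,195),132,124),.016)]:
    A,B=ray("top",a,z),ray("scene",b,z);print(nm,A.round(4),B.round(4),((A+B)/2).round(4))
q=[1,0,0,0]
manip.movep([.30,-.40,.36],q)
manip.movep([.38,-.155,.36],q)
P=camera_params("wrist");im=capture("wrist")
cv2.imwrite("pics/w1.png",im[:,:,::-1]); np.save("w1.npy",P["world_to_cam"])
T=np.array(P["world_to_cam"]);print((-T[:3,:3].T@T[:3,3]).round(3),T[:3,:3].round(2).tolist(),P["K"][0][0])
print(proj("wrist",[[.429,-.155,.037],[.598,-.067,.123]],P),manip.read_state()["clock"],manip.read_state()["tcp_pos"],manip.read_state()["joint_pos"])
E
```

```text
lip [ 0.5959 -0.0629  0.123 ] [ 0.5916 -0.0557  0.123 ] [ 0.5937 -0.0593  0.123 ]
flange [ 0.4281 -0.156   0.037 ] [ 0.4266 -0.1543  0.037 ] [ 0.4273 -0.1552  0.037 ]
stemtop [ 0.4291 -0.1575  0.078 ] [ 0.4264 -0.1531  0.078 ] [ 0.4277 -0.1553  0.078 ]
ring [ 0.4385 -0.3418  0.016 ] [ 0.4366 -0.3381  0.016 ] [ 0.4376 -0.3399  0.016 ]
[ 0.458 -0.157  0.502] [[-0.0, -1.0, 0.0], [-0.95, 0.0, 0.31], [-0.31, 0.0, -0.95]] 314.54884254198936
[[255.11144912 119.52217036]
 [167.1324058  -46.72966959]] 2.1417 [ 0.37979425 -0.15679977  0.35980407] [ 4.98868552e-01 -7.04105850e-03 -2.14456165e-01  1.93882217e+00
 -1.41310963e-03  1.20998423e+00 -1.28882162e+00]
```

View pics/w1.png

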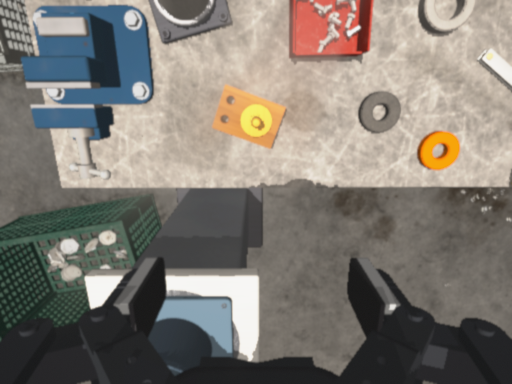

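The wrist view shows the plug flange at (256,119) against a predicted (255,119.5), so the estimate agrees. The dark ring is at (380,112), the orange one at (440,150), and the pale one at the upper right. Next I'll grip the stem along x to centre it, then again along y.

```bash
cat >> h.py <<'E'
def Q(a): return [np.cos(a/2),np.sin(a/2),0,0]
def st(tag=""):
    s=manip.read_state();print(tag,"t%.1f"%s["clock"],"tcp",s["tcp_pos"].round(4) if hasattr(s["tcp_pos"],"round") else s["tcp_pos"],"F",np.round(s["force"],1),"w %.4f g %.1f"%(s["gripper_width"],s["grasp_force"]),"j7 %.2f"%s["joint_pos"][6]);return s
E
python3 - <<'E'
from h import *
P=camera_params("wrist"); print("ring from wrist",ray("wrist",(380,112),.016,P).round(4))
x,y=.4277,-.155
manip.movep([x,y,.20],Q(np.pi/2)); st()
manip.move_straight([x,y,.044],rate=.12); st()
jaws.move_gripper(0.0); st("sq x")
jaws.move_gripper(0.04)
manip.move_straight([x,y,.095],rate=.12)
manip.movep([x,y,.095],Q(0)); st()
manip.move_straight([x,y,.044],rate=.1)
jaws.move_gripper(0.0); st("grip")
manip.move_straight([x,y,.20],rate=.12); st()
manip.movep([.49,-.06,.36],Q(0)); manip.wait(.3); st()
P=camera_params("wrist");im=capture("wrist");cv2.imwrite("pics/w2.png",im[:,:,::-1])
print(proj("wrist",[[.5937,-.0593,.123],[.5937,-.0593,.012]],P))
print(ray("wrist",(256,100),.123,P))
E
```

```text
ring from wrist [ 0.4379 -0.3412  0.016 ]
 t3.4 tcp [ 0.4279 -0.1556  0.2003] F [ 0.  -0.3 -0.1] w 0.0854 g 0.0 j7 0.16
 t4.9 tcp [ 0.4282 -0.1552  0.0445] F [-0.1  0.2 -0. ] w 0.0855 g 0.0 j7 0.04
sq x t5.6 tcp [ 0.4277 -0.155   0.0442] F [-0.5  0.8  4.4] w 0.0122 g 58.4 j7 0.04
 t7.7 tcp [ 0.4273 -0.1549  0.0946] F [ 0.1 -0.5  0.7] w 0.0399 g 0.0 j7 -1.20
grip t8.7 tcp [ 0.4283 -0.1552  0.0447] F [-1.   1.1  6.6] w 0.0123 g 58.6 j7 -1.18
 t10.2 tcp [ 0.4271 -0.1549  0.1993] F [-0.1  0.3 -1.8] w 0.0121 g 58.5 j7 -1.26
 t11.2 tcp [ 0.4894 -0.0607  0.3591] F [-0.8 -0.5 -2.3] w 0.0120 g 58.5 j7 -1.51
[[254.94593002  73.54220594]
 [255.27774161  79.0933405 ]]
[ 0.56545747 -0.06042205  0.123     ]
```

View pics/w2.png

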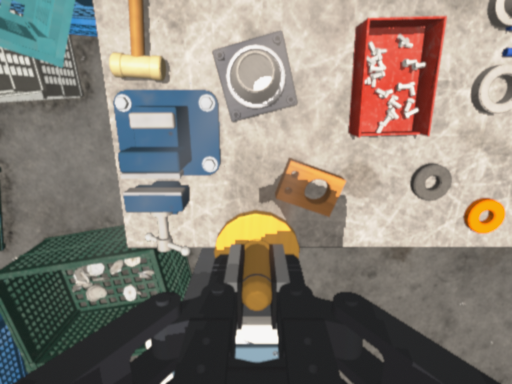

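The wrist view shows the plug hanging in the fingers with its flange at (257,240). The empty stand bore is at (317,190), the shell mouth at about (257,72) and the dark ring at (432,181). I'll overlay the predicted rim on an enlarged crop.

```bash
python3 - <<'E'
from h import *
P=camera_params("wrist")
im=cv2.imread("pics/w2.png");k=7
o=np.array([205,25]);c=cv2.resize(im[25:110,205:305],None,fx=k,fy=k,interpolation=cv2.INTER_CUBIC)
def draw(C,r,col):
    p=proj("wrist",circ(C,r),P)
    cv2.polylines(c,[(((p-o)+.5)*k-.5).round().astype(int)],True,col,1)
C=np.array([.5937,-.0593,.123])
draw(C,.020,(0,0,255)); draw([C[0],C[1],.023],.043,(0,255,0))
cv2.imwrite("pics/w2c.png",c)
print(proj("wrist",C+np.array([[.002,0,0],[0,.002,0]]),P)-proj("wrist",C,P))
E
```

```text
[[-0.00459256 -1.92049616]
 [-1.78510732  0.00253299]]
```

View pics/w2c.png

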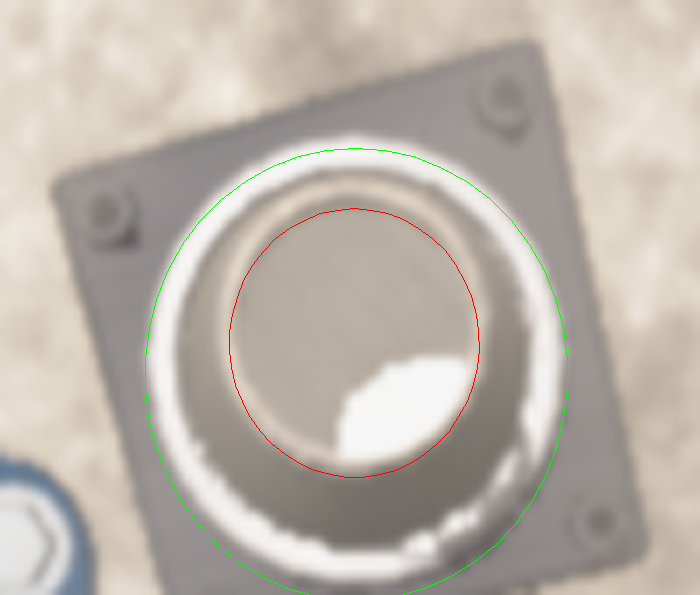

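The rim's inner edge in the crop runs about 238–470 across and 205–455 down, so its centre is about 13 px above the red circle's. The cup rim shows the same offset, so the lip is at about (0.596, −0.060). Tip clearance is 8 mm, so I'll insert under force watch.

```bash
python3 - <<'E'
from h import *
x,y=.5960,-.0598
manip.movep([x,y,.215],Q(0)); manip.wait(.2); s=st()
x0,y0=s["tcp_pos"][:2]
manip.move_straight([x,y,.150],rate=.08); manip.wait(.2); st()
z=.150
while z>.134:
    z-=.002; manip.move_straight([x,y,z],rate=.03); s=st()
    if s["force"][2]>6 or np.hypot(*s["force"][:2])>6: break
im=capture("scene");cv2.imwrite("pics/s3.png",cv2.resize(im[180:290,150:290,::-1],None,fx=5,fy=5,interpolation=cv2.INTER_CUBIC))
E
```

```text
t12.2 tcp [ 0.5965 -0.0599  0.217 ] F [ 0.6 -0.5 -1.9] w 0.0119 g 58.5 j7 -1.46
 t13.4 tcp [ 0.5964 -0.0598  0.1505] F [ 0.8 -0.5 -2.3] w 0.0122 g 58.5 j7 -1.45
 t13.7 tcp [ 0.5959 -0.0598  0.1479] F [-0.6 -0.9 -2.5] w 0.0122 g 58.5 j7 -1.45
 t13.9 tcp [ 0.5959 -0.0598  0.1458] F [ 0.  -0.7 -3.2] w 0.0125 g 58.5 j7 -1.45
 t14.2 tcp [ 0.5959 -0.0598  0.1439] F [-0.2 -0.1 -3.2] w 0.0120 g 58.5 j7 -1.45
 t14.4 tcp [ 0.5959 -0.0598  0.1418] F [-0.5 -0.4 -2.3] w 0.0121 g 58.5 j7 -1.45
 t14.7 tcp [ 0.5959 -0.0598  0.1398] F [ 0.1 -0.1 -2.3] w 0.0120 g 58.5 j7 -1.45
 t14.9 tcp [ 0.596  -0.0598  0.1379] F [ 1.1  0.2 -2.6] w 0.0119 g 58.5 j7 -1.45
 t15.2 tcp [ 0.5965 -0.0599  0.1373] F [-3.2 -0.2  7.2] w 0.0121 g 59.7 j7 -1.44
```

View pics/s3.png

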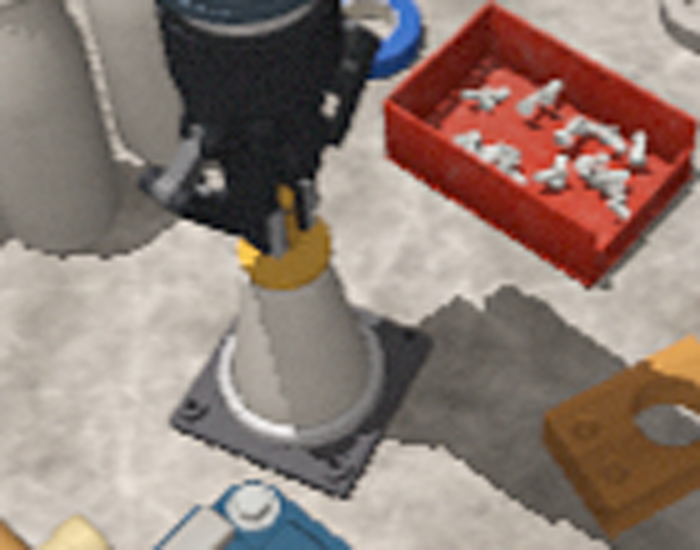

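The plug is seated: contact came at TCP z = 0.1373 against an expected 0.1375, and the scene crop shows the flange flush on the lip at (288,265). I'll let go, check it from above, then go to the ring.

```bash
python3 - <<'E'
from h import *
T=np.load("w1.npy");P=camera_params("wrist");P=dict(P,world_to_cam=T)
print("orange",ray("wrist",(440,150),.016,P).round(3))
s=manip.read_state();x,y,z=s["tcp_pos"]
jaws.move_gripper(.05); st("rel")
manip.move_straight([x,y,.24],rate=.12)
manip.movep([.49,-.06,.36],Q(0)); manip.wait(.3); st()
P=camera_params("wrist");im=capture("wrist")
k=6;o=np.array([200,20]);c=cv2.resize(im[20:110,200:310,::-1],None,fx=k,fy=k,interpolation=cv2.INTER_CUBIC)
for C,r in (((.596,-.0598,.13),.023),((.596,-.0598,.171),.007)):
    p=proj("wrist",circ(C,r),P);cv2.polylines(c,[(((p-o)+.5)*k-.5).round().astype(int)],True,(0,0,255),1)
cv2.imwrite("pics/w4.png",c)
x,y=.4378,-.3405
jaws.move_gripper(.085)
manip.movep([x,y,.20],Q(np.pi/2)); manip.wait(.2);st()
im=capture("wrist");cv2.imwrite("pics/w5.png",im[:,:,::-1])
manip.move_straight([x,y,.012],rate=.12)
manip.move_straight([x,y,.002],rate=.03); st("down")
E
```

```text
orange [ 0.381 -0.44   0.016]
rel t15.7 tcp [ 0.596  -0.0598  0.1359] F [-0.7 -0.2  0.4] w 0.0501 g 0.0 j7 -1.44
 t17.7 tcp [ 0.4902 -0.0599  0.3588] F [ 0.   0.1 -0.4] w 0.0500 g 0.0 j7 -1.51
 t20.2 tcp [ 0.4382 -0.3402  0.2002] F [ 0.  -0.3 -0.5] w 0.0852 g 0.0 j7 0.68
down t22.5 tcp [ 0.4376 -0.3404  0.0018] F [ 0.3 -1.8 -0.1] w 0.0851 g 0.0 j7 0.74
```

View pics/w4.png

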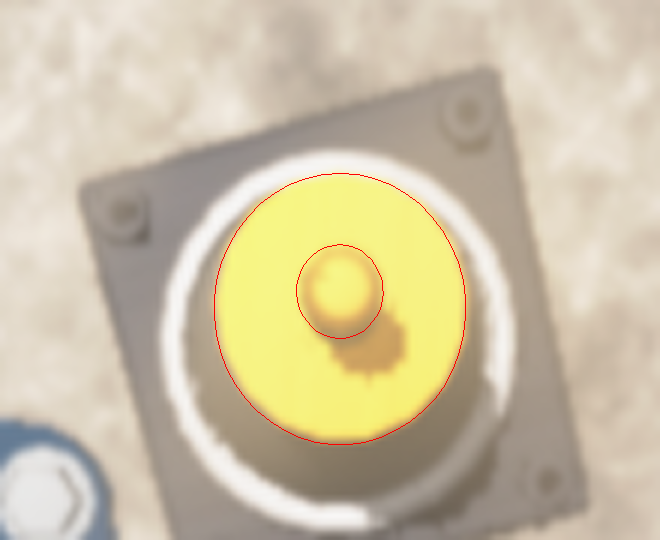

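The flange and stem match the predicted circles, so the plug stands upright at (0.596, −0.0598). Now I'll centre the ring along x, then grip it along y.

```bash
python3 - <<'E'
from h import *
x,y=.4378,-.3405
jaws.move_gripper(0.0); st("sq")
jaws.move_gripper(.085); 
manip.move_straight([x,y,.06],rate=.12)
manip.movep([x,y,.06],Q(0)); st()
manip.move_straight([x,y,.012],rate=.12)
z=.012
while z>-.002:
    z-=.002; manip.move_straight([x,y,z],rate=.03); s=manip.read_state()
    if s["force"][2]>5: break
st("down")
jaws.move_gripper(0.0); st("grip")
manip.move_straight([x,y,.05],rate=.08); manip.wait(.3); st("up")
im=capture("scene");cv2.imwrite("pics/s6.png",cv2.resize(im[150:270,260:400,::-1],None,fx=5,fy=5,interpolation=cv2.INTER_CUBIC))
E
```

```text
sq t22.9 tcp [ 0.438  -0.3406  0.0028] F [-1.4  1.   7.1] w 0.0567 g 62.4 j7 0.74
 t25.0 tcp [ 0.4375 -0.3403  0.0595] F [-0.2  0.3 -0.3] w 0.0850 g 0.0 j7 -0.49
down t27.3 tcp [ 0.4377 -0.3404 -0.0021] F [-0.7  0.1 -0. ] w 0.0851 g 0.0 j7 -0.43
grip t27.7 tcp [ 0.4379 -0.3408 -0.0013] F [-1.2  0.4  7.3] w 0.0575 g 63.6 j7 -0.43
up t28.8 tcp [ 0.4376 -0.3404  0.0497] F [ 0.4 -0.1 -2.2] w 0.0578 g 64.3 j7 -0.48
```

View pics/s6.png

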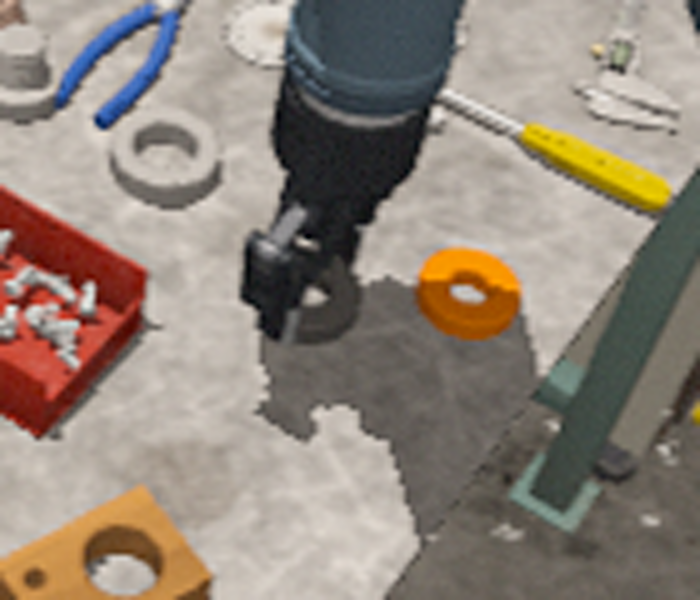

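The scene crop shows the dark ring held at (315,300), off the bench, with the orange and pale rings untouched. I'll carry it over and lower it in small steps under force watch, then use the last picture for a montage check.

```bash
python3 - <<'E'
from h import *
x,y=.596,-.0598; k=4
def ov(name,box,tcp,P,extra=()):
    im=capture(name)[:,:,::-1];u0,v0,w,h=box
    c=cv2.resize(im[v0:v0+h,u0:u0+w],(400,300),interpolation=cv2.INTER_CUBIC);f=np.array([400/w,300/h])
    raw=c.copy()
    for C,r,col in [((*tcp[:2],tcp[2]+.0013),.030,(0,0,255)),((*tcp[:2],tcp[2]+.0173),.030,(0,0,255)),((*tcp[:2],tcp[2]+.0173),.011,(0,255,0)),*extra]:
        p=proj(name,circ(C,r),P);cv2.polylines(c,[(((p-[u0,v0])+.5)*f-.5).round().astype(int)],True,col,1)
    return raw,c
manip.move_straight([.4378,-.3405,.24],rate=.2)
manip.movep([x,y,.26],Q(0)); manip.wait(.4); s=st("high")
manip.move_straight([x,y,.195],rate=.1); manip.wait(.2)
s=st("above stem"); F0=np.array(s["force"])
ok=True
for z in list(np.arange(.185,.1345,-.005))+[.1337]:
    manip.move_straight([x,y,z],rate=.04); s=manip.read_state()
    if np.linalg.norm(np.array(s["force"])-F0)>5: st("CONTACT?"); ok=False; break
manip.wait(.4); s=st("hover")
t=s["tcp_pos"]
sh=[((.596,-.0598,.130),.023,(255,0,255)),((.596,-.0598,.171),.007,(255,0,0))]
P=camera_params("wrist")
print(proj("wrist",[[t[0],t[1],t[2]+.017]],P))
a=ov("scene",(182,213,60,45),t,camera_params("scene"),sh); b=ov("wrist",(176,216,160,120),t,P,sh)
cv2.imwrite("pics/f.png",np.vstack([np.hstack(a),np.hstack(b)]))
E
```

```text
high t31.6 tcp [ 0.5959 -0.0603  0.26  ] F [ 0.3 -0.2 -2.4] w 0.0575 g 64.4 j7 -1.22
above stem t32.6 tcp [ 0.5965 -0.0599  0.1957] F [ 0.5 -0.1 -2.8] w 0.0574 g 64.4 j7 -1.17
hover t36.4 tcp [ 0.596  -0.0598  0.1337] F [-0.4 -0.5 -2.2] w 0.0575 g 64.4 j7 -1.13
[[256.25842738 279.11859616]]
```

View pics/f.png

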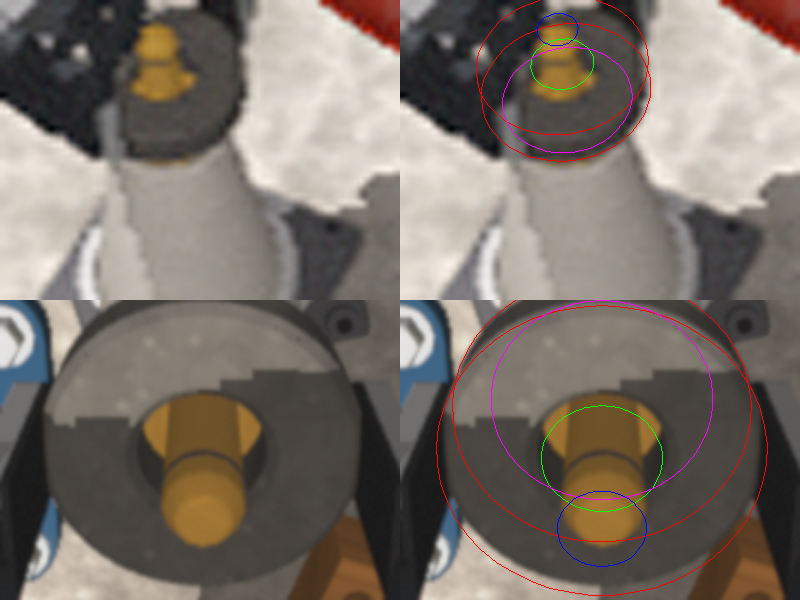

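The montage shows the ring around the stem. In the wrist panel the bore runs x 138–267 and the stem sits at 165–240, so it is centred. In the scene panel a thin brass sliver shows below the ring at (165,160). I'll check the gap from that sliver's pixel values.

```bash
python3 - <<'E'
from h import *
P=camera_params("scene"); im=np.mean([capture("scene").astype(float) for _ in range(4)],0)
C=np.array([.596,-.0598]);cam=-np.array(P["world_to_cam"])[:3,:3].T@np.array(P["world_to_cam"])[:3,3]
d=cam[:2]-C;d/=np.linalg.norm(d)
g=lambda r,z:proj("scene",[[*(C+d*r),z]],P)[0].round(2)
print("flange bottom/top edge",g(.023,.123),g(.023,.130))
for h in (0,3,5,7): print(h,"ring bottom edge",g(.03,.130+h/1e3))
for u in range(203,212): print(u,[("%d/%d"%(im[v,u].mean(),im[v,u,0]-im[v,u,2])) for v in range(231,243)])
st()
E
```

```text
flange bottom/top edge [207.96 236.95] [207.73 235.27]
0 ring bottom edge [208.07 237.72]
3 ring bottom edge [207.97 237.  ]
5 ring bottom edge [207.9  236.51]
7 ring bottom edge [207.83 236.02]
203 ['73/7', '73/7', '83/9', '71/6', '64/5', '60/7', '123/21', '161/15', '160/15', '157/14', '157/15', '157/14']
204 ['75/9', '71/10', '84/8', '69/8', '65/5', '63/6', '108/36', '155/14', '165/16', '159/15', '158/15', '158/15']
205 ['73/8', '71/9', '81/8', '72/6', '65/6', '63/3', '94/36', '150/14', '166/15', '158/15', '158/14', '158/15']
206 ['72/9', '72/8', '84/9', '68/6', '66/7', '61/5', '93/38', '147/13', '165/15', '155/15', '157/15', '156/15']
207 ['74/8', '72/8', '84/9', '69/6', '65/6', '58/4', '103/35', '150/14', '164/16', '157/14', '157/15', '158/14']
208 ['71/9', '74/8', '82/9', '67/8', '60/7', '58/3', '120/45', '157/15', '161/15', '158/14', '158/15', '158/14']
209 ['71/8', '72/9', '78/9', '64/7', '61/5', '62/16', '115/52', '157/16', '158/14', '157/14', '158/15', '158/14']
210 ['69/8', '72/8', '70/9', '61/6', '58/6', '84/20', '120/25', '161/15', '155/15', '155/15', '155/14', '155/14']
211 ['74/9', '76/8', '69/6', '61/6', '58/5', '98/23', '146/14', '165/15', '151/14', '152/15', '151/15', '151/15']
 t36.7 tcp [ 0.596  -0.0598  0.1337] F [ 0.   0.3 -2. ] w 0.0576 g 64.4 j7 -1.13
```

The sliver is about 0.4 px of brass, and 0.44 px is predicted for a 5 mm gap. The wrist load is just the ring's weight, with no contact, so I'll hand it in.

```bash
python3 -c "
from h import *
print(ticket.sign_off())"
```

```text
the job is handed in; nothing more can be done
None
```

The job is handed in at about 37 s: the plug sits on the shell's lip, released, and the arm is holding the dark ring level round its stem, about 5 mm above the shoulder by arm readings and a rough camera check, with no contact force.

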